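# Find which way the dart sharpener's cap unlocks and hold it off

### The job

Take the cap off the chrome dart sharpener to uncover its stone: nobody knows which way it unlocks, so try turning it gently one way and, if it stops, the other way, without forcing it. Then lift the cap straight up well clear of the neck and finish still holding it there, upright and steady above the sharpener; leave the tumbler, dart stand and tip pot where they stand.

Things in the scene. Friction and masses are not known exactly. Their poses are not given: they have to be found in the camera images.
- sharpener: Chrome dart sharpener screwed to the ledge: flange 92 mm across, barrel 64 mm across, shoulder 40 mm above the ledge; origin: centre of its underside, z up. The neck under the cap reaches 89 mm above the ledge. The cap turns hardly resisted until 0.1 to 0.45 rad one way (which way differs from start to start), where it meets a hard stop; the other way it goes on freely.
- cap: Loose chrome twist-lock cap, 0.11 to 0.19 kg: skirt 64 mm across, 55 mm tall, on the sharpener's shoulder, knob on top. Origin: centre of the skirt's underside, z up; a raised radial mark on the lid points along its x. Locked while within 0.5 rad of the sharpener's yaw (starts within 0.08); lifts off when turned 0.85 to 2 rad the free way. It does not rise as it turns.
- cap_knob (a point): Grip point on the cap's axis in its round ribbed knob (28 mm across, 32 mm tall): 78 mm above the skirt's underside, 23 mm above the lid, 9 mm below the knob's top. Fingertips of a TCP here just clear the lid. At the stop a grip of 50 N or less slips round on the knob, harmlessly; a 120 N grip can force it (over 100 N between cap and sharpener fails).
- tumbler: Loose clear glass tumbler, 72 mm across the rim, 95 mm tall; origin at the centre of its underside.
- dart_stand: Loose brass dart stand: foot 76 mm across, stem, 60 mm disc with three darts, 118 mm tall; origin at the centre of its underside.
- tip_pot: Loose red rubber tip pot, 56 mm across, 50 mm tall; origin at the centre of its underside.
- tray: Fixed wooden tray 240 x 170 x 40 mm (x, y, z) with a sloped tin chute rising from it towards -y to 190 mm; origin at the centre of the tray's underside. Not needed.
Things that resemble listed ones, but are neither listed nor needed, are in the scene too. What is shaped like the cap but turquoise is not meant. What is shaped like the tumbler but red is not meant.

How it is judged:
By the outcome, as a careful person would: the job done as asked, in the order asked, and still so for the second after the job is handed in, while the arm keeps its last pose, push and grip.
It also fails if it takes over 45 s, if anything falls off the work surface, if the arm or the gripper's body presses on something with over 40 N, if the wrist force passes 120 N, or if a joint passes its speed limit or range.

### The arm

A 7-joint arm with a two-finger parallel gripper is mounted at the origin on the work surface. World frame = base frame: x ahead of the robot, y to its left, z up, the work surface at z = 0. Lengths are in m, angles in rad, forces in N, time in s.
With the tool pointing down it reaches from about 0.35 to 0.9 m from the base axis. Payload 8.1 kg.
Tool frame: the origin (TCP) lies between the finger pads, 19 mm behind the fingertips; this is the grasp point; z points along the fingers, y is the line along which they close (so a half turn about z gives the same grasp; the last joint's range is limited). The gripper opens to 92 mm and grips with 3 to 60 N. Pads are 19 mm wide; open, the fingers measure 130 mm over their backs; the gripper's body (75 mm by 190 mm) begins 47 mm behind the grasp point.
Start: joints at [1.032, 0.434, 0.025, 1.573, -0.012, 1.134, -0.075], TCP at [0.264, -0.567, 0.246] pointing down, gripper open.
Joint ranges: [-2.62, 2.62], [-0.44, 2.09], [-1.27, 1.32], [0.08, 2.57], [-1.32, 4.46], [0.12, 2], [-2.74, 2.74]. Speed limits (rad/s): [2.22, 2.22, 3.01, 3.01, 3.14, 3.14, 3.14].

### API

Orientations are given as a rotation vector (axis times angle).
In Python, from cell import telemetry, vision, job gives the robot as it stands. The module is installed in compiled form; this text tells all that it offers.
- The arm moves only by the shell command python3 -m creep 'ROWS' [FORCE]. ROWS is text: rows parted by semicolons, each of 7 numbers parted by spaces: the finger opening in cm, from 0 to 9.18, then the shift along the tool's x, y, z in cm, then the turn, a rotation vector about the tool's x, y, z in degrees. A call has 1 to 5 rows; each row is the pose to reach, as a shift and turn from the pose commanded when the call began, along the tool's axes at that moment; what a row does not reach only later rows make up. A row lasts 1/8 s, in which the tool goes at most 62.5 mm and 10.7 degrees, less where a joint would pass 70% of its speed; a pose out of reach is approached as far as the arm can. A call with a gripper value outside its range is refused whole. The fingers move at their own pace and stop on an object; FORCE is the grip in N (left out, the last holds). Time passes only in rows, so rows that repeat a pose let the fingers close. It gives the time, the measured TCP pose, the force, the opening and the grip force at its end, in the units of the state.
- telemetry.observe(): the state, without advancing time (a new reading comes with each control period).
- vision.get_image(name): name is "scene" or "top" or "wrist"; returns the picture (480x640x3 uint8, red, green, blue); there is no depth.
- vision.camera_info(name): a dict with "fov_y" (degrees; the focal length in pixels is half the picture's height over the tangent of half this angle, whatever the lens; pixels are square), "cx", "cy" (the principal point, pixels), "extrinsics" (4x4, takes a point from camera to world coordinates). Camera axes: x right, y down, z forward; pixel columns grow to the right and rows downward; lengths in m; the calibration is good to about 2 mm. The wrist camera is an equidistant fisheye: a pixel r from the principal point sees the ray r / f radians off the axis. A picture is of the moment at which its call begins: read the wrist's pose just before it. camera_info takes no time and is no camera call; for the wrist camera it gives the pose at the moment of the call.
- job.sign_off(): hands the job in; it is judged then, once.
The state is a dict: "clock": time; "joints": joint angles; "dq": joint speeds; "joint_efforts": joint torques, N m; "position": TCP position; "ee_rot": TCP orientation; "force": force on the tool from outside, world axes, zero at the start; "ft_torque": the same for the moment, N m; "width": opening from 0.0 (shut) to 1.0 (fully open); "gripper_force": force on a finger pad.
Only numpy, scipy, OpenCV 4.12 (cv2) and the standard library are available. Lean on these libraries where they do the work, as an engineer would, in place of code of your own. Each camera call takes 0.05 s, during which the arm holds its last target. There are 200 camera calls.

## Working session

There is one attempt and no reset: what is moved stays moved. The work goes in short steps, Python scripts to look and compute and a shell command to move; the robot and the scene stay as the last step left them, time stands still between calls to the robot, and variables do not carry over. Pictures are saved under pics/ and viewed, at most 10 in all, crops included, and the job is handed in when it is done.

```bash
mkdir -p pics
python3 - <<'E'
from cell import telemetry, vision
import cv2
for n in("scene","top"):
    cv2.imwrite(f"pics/{n}0.png",vision.get_image(n)[:,:,::-1]); c=vision.camera_info(n); print(n,c)
s=telemetry.observe();print(s)
E
```

```text
scene {'fov_y': 55.80147403275562, 'cx': 331.1341462202501, 'cy': 234.72384344288608, 'extrinsics': array([[ 0.81129612,  0.44178068, -0.38292094,  0.94789186],
       [ 0.58442158, -0.63054756,  0.51074572, -0.60256802],
       [-0.01581227, -0.63815328, -0.76974695,  0.92920123],
       [ 0.        ,  0.        ,  0.        ,  1.        ]])}
top {'fov_y': 54.912480259653904, 'cx': 315.77443470212376, 'cy': 249.07132282706993, 'extrinsics': array([[-0.01891015, -0.98766531,  0.15543372,  0.37040575],
       [-0.99971159,  0.01637637, -0.01756585, -0.06712524],
       [ 0.01480374, -0.15572106, -0.98769013,  1.09303422],
       [ 0.        ,  0.        ,  0.        ,  1.        ]])}
{'clock': 0.1, 'joints': array([ 1.03238926,  0.435182  ,  0.02495777,  1.57398281, -0.01158814,
        1.13400881, -0.07512069]), 'dq': array([ 0.00081151, -0.00210336,  0.00117359, -0.00304622,  0.00106908,
        0.00032212,  0.00085363]), 'joint_efforts': array([ 2.51793790e-03, -6.69129825e+01,  9.87632163e-01, -3.15148044e+01,
       -6.05577766e-02,  3.73353297e-02,  5.56127338e-05]), 'position': array([ 0.26361873, -0.56621418,  0.24481444]), 'ee_rot': array([-3.06599218e+00, -6.78756045e-01,  6.92639802e-04]), 'force': array([ 0.25857526, -0.29844735, -0.61718597]), 'ft_torque': array([-0.00821802, -0.00719017, -0.03811748]), 'gripper_force': 0.0, 'width': 1.0005399074848869}
```

View pics/scene0.png

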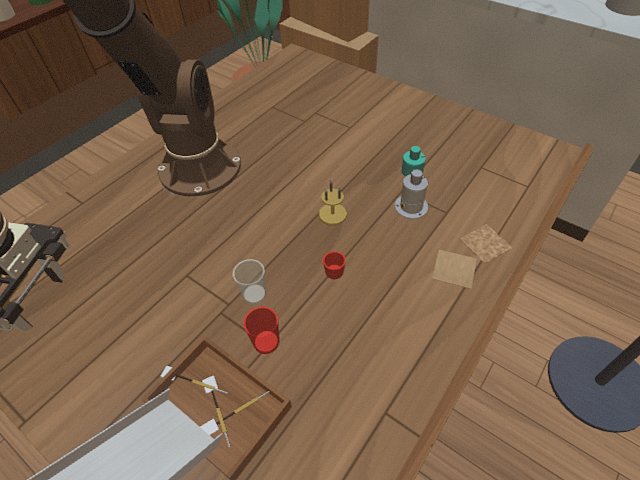

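View pics/top0.png

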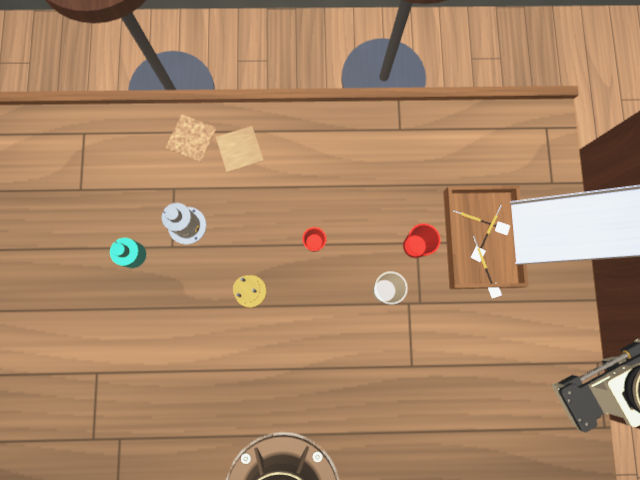

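The chrome capped object is at scene (413,195) / top (183,222). The turquoise lookalike is at scene (414,162) / top (127,252) and isn't the one meant. I'll confirm this in an enlarged crop.

Run:
```python
import cv2,numpy as np
a=cv2.imread("pics/scene0.png")[140:225,375:450]; b=cv2.imread("pics/top0.png")[190:275,100:215]
f=lambda i:cv2.resize(i,None,fx=4,fy=4,interpolation=cv2.INTER_CUBIC)
cv2.imwrite("pics/crop0.png",np.hstack([f(a),f(b)]))
```

```text
(no output)
```

View pics/crop0.png

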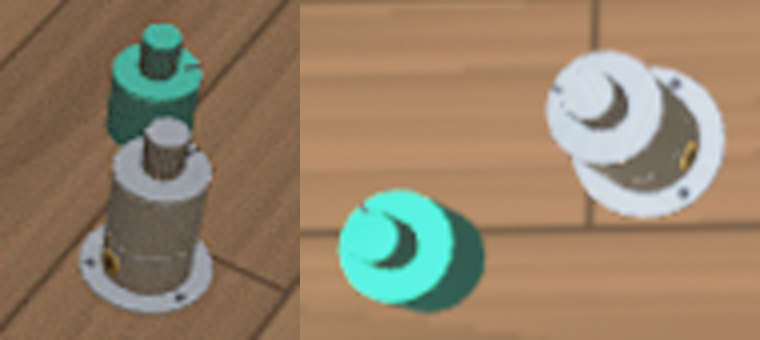

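The crop confirms it. The chrome cap on the flanged barrel (knob top at top ≈(171.8,213.8), scene ≈(416.8,173)) is the one meant; the turquoise one stands apart behind it.

```bash
cat > h.py <<'E'
import numpy as np
from cell import telemetry, vision
from scipy.spatial.transform import Rotation as R
def ray(n,u,v):
    c=vision.camera_info(n);f=240/np.tan(np.radians(c["fov_y"])/2);E=c["extrinsics"]
    d=E[:3,:3]@np.array([(u-c["cx"])/f,(v-c["cy"])/f,1]);return E[:3,3],d/np.linalg.norm(d)
def atz(n,u,v,z):
    o,d=ray(n,u,v);return o+d*(z-o[2])/d[2]
def tri(a,b):
    A=np.zeros((3,3));y=np.zeros(3)
    for o,d in(ray("scene",*a),ray("top",*b)):
        P=np.eye(3)-np.outer(d,d);A+=P;y+=P@o
    return np.linalg.solve(A,y)
def go(p,yaw=None):
    "shift (cm, tool axes) and turn (deg) to TCP p, tool down with tool y at yaw-> print"
    s=telemetry.observe();r=R.from_rotvec(s["ee_rot"])
    print("pos",s["position"].round(4),"shift cm",(r.inv().apply(p-s["position"])*100).round(2))
    print("tool axes",r.as_matrix().round(3).tolist(),"tooly yaw",np.degrees(np.arctan2(*r.as_matrix()[[1,0],1])).round(1),"q",s["joints"].round(3),"F",s["force"].round(1))
E
python3 - <<'E'
from h import *
np.set_printoptions(precision=4,suppress=True)
print("knob",tri((416.8,173),(171.8,213.8)),atz("scene",416.8,173,.127),atz("top",171.8,213.8,.127))
print("lid",tri((415.5,183),(176.3,216.9)),atz("scene",415.5,183,.095),atz("top",176.3,216.9,.095))
print("flange",tri((411.5,205.5),(187,225.5)),atz("top",187,225.5,.005))
for n,p,z in(("stand",(249,291),0),("tumbler",(388,290),0),("pot",(314,241),0.02),("turq",(127,252),.1)):print(n,atz("top",*p,z))
go(np.array([.6,.22,.3]))
E
```

```text
knob [0.6064 0.2242 0.1246] [0.609  0.2245 0.127 ] [0.6037 0.2214 0.127 ]
lid [0.6076 0.2244 0.0895] [0.6114 0.2216 0.095 ] [0.6043 0.2209 0.095 ]
flange [0.607  0.2238 0.0028] [0.6039 0.2207 0.005 ]
stand [0.445  0.0727 0.    ]
tumbler [ 0.4415 -0.2558  0.    ]
pot [ 0.5586 -0.0824  0.02  ]
turq [0.527  0.3233 0.1   ]
pos [ 0.2636 -0.5662  0.2448] shift cm [ 63.68 -57.08  -5.45]
tool axes [[0.907, 0.422, -0.001], [0.422, -0.907, 0.001], [-0.0, -0.001, -1.0]] tooly yaw -65.0 q [ 1.032  0.435  0.025  1.574 -0.012  1.134 -0.075] F [ 0.3 -0.3 -0.6]
```

```bash
python3 -m creep '9.18 4.5 -4 0 0 0 -6; 9.18 9 -8 0 0 0 -12; 9.18 13.5 -12 0 0 0 -18; 9.18 18 -16 0 0 0 -24; 9.18 22.5 -20 0 0 0 -30' 30
python3 -c "
from h import *
go(np.array([.606,.222,.26]))"
```

```text
clock: 0.72
position: [0.3837, -0.2884, 0.2454]
ee_rot: [2.785, 1.454, -0.0]
force: [0.9, -0.7, 0.2]
width: 1.0
gripper_force: 0.0
pos [ 0.3837 -0.2884  0.2454] shift cm [ 54.59 -10.92  -1.46]
tool axes [[0.571, 0.821, -0.0], [0.821, -0.571, -0.0], [-0.0, -0.0, -1.0]] tooly yaw -34.8 q [ 0.712  0.214 -0.213  1.901  0.052  1.033 -0.131] F [ 0.9 -0.7  0.2]
```

```bash
python3 -m creep '9.18 6 -1.2 -0.2 0 0 -6; 9.18 12 -2.4 -.5 0 0 -12; 9.18 18 -3.6 -.7 0 0 -18; 9.18 24 -4.8 -1 0 0 -24; 9.18 30 -6 -1.2 0 0 -30'
python3 -c "
from h import *
go(np.array([.606,.222,.26]))"
```

```text
clock: 1.35
position: [0.5069, -0.0086, 0.2576]
ee_rot: [2.314, 2.125, -0.0]
force: [1.8, -1.6, -0.3]
width: 0.999
gripper_force: 0.0
pos [ 0.5069 -0.0086  0.2576] shift cm [23.82  7.92 -0.25]
tool axes [[0.085, 0.996, 0.0], [0.996, -0.085, -0.0], [-0.0, 0.0, -1.0]] tooly yaw -4.9 q [ 0.292  0.275 -0.473  1.808  0.14   1.091 -0.315] F [ 1.8 -1.6 -0.3]
```

```bash
python3 -m creep '9.18 6 2 0 0 0 -5; 9.18 12 4 0 0 0 -10; 9.18 18 6 0 0 0 -15; 9.18 23.8 7.9 -.2 0 0 -20; 9.18 23.8 7.9 -.2 0 0 -20'
python3 - <<'E'
from h import *
import cv2
go(np.array([.606,.222,.118]))
print(vision.camera_info("wrist"))
cv2.imwrite("pics/w1.png",vision.get_image("wrist")[:,:,::-1])
E
```

```text
clock: 1.98
position: [0.6055, 0.2259, 0.2585]
ee_rot: [-1.902, -2.496, -0.002]
force: [-0.3, -0.9, 0.3]
width: 0.996
gripper_force: 0.0
pos [0.6055 0.2259 0.2585] shift cm [-0.44 -0.05 14.05]
tool axes [[-0.266, 0.964, -0.002], [0.964, 0.266, 0.003], [0.004, -0.001, -1.0]] tooly yaw 15.4 q [-0.078  0.526 -0.565  1.461  0.284  1.237 -0.406] F [-0.3 -0.9  0.3]
{'fov_y': 65.70646984690485, 'cx': 322.6260777251511, 'cy': 239.99514775267542, 'extrinsics': array([[ 0.96406642,  0.25681543,  0.06798368,  0.58747553],
       [ 0.26565861, -0.93079527, -0.25108896,  0.29419857],
       [-0.00120463,  0.26012688, -0.96557369,  0.39695136],
       [ 0.        ,  0.        ,  0.        ,  1.        ]])}
```

View pics/w1.png

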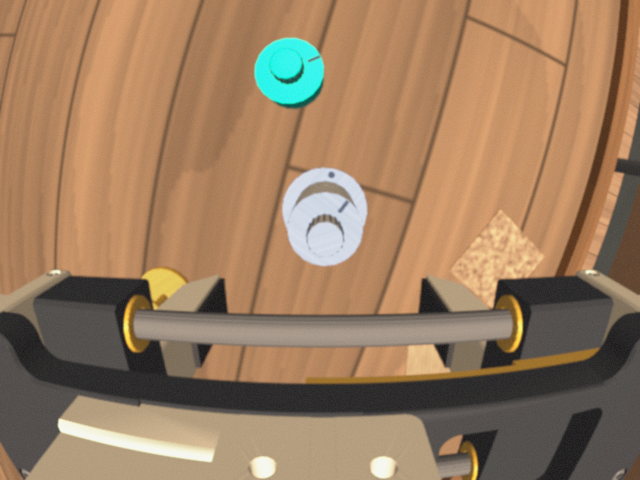

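The wrist view has the knob top at (325,238), lid centre (326,228) and flange (324,210), all near the fingers' mid-plane.

```bash
cat >> h.py <<'E'
def watz(u,v,z):
    c=vision.camera_info("wrist");f=240/np.tan(np.radians(c["fov_y"])/2);E=c["extrinsics"]
    x=np.array([u-c["cx"],v-c["cy"]]);r=np.hypot(*x);t=r/f
    d=E[:3,:3]@np.r_[x/r*np.sin(t),np.cos(t)];o=E[:3,3];return o+d*(z-o[2])/d[2]
E
python3 - <<'E'
from h import *
print(watz(325,238,.127),watz(326,228,.095),watz(324.5,210,.005))
go(np.array([.606,.222,.118]))
E
```

```text
[0.60784421 0.22244757 0.127     ] [0.60875218 0.2228164  0.095     ] [0.60821721 0.22106754 0.005     ]
pos [0.6056 0.2226 0.2584] shift cm [-0.09  0.04 14.04]
tool axes [[-0.262, 0.965, -0.002], [0.965, 0.262, 0.001], [0.001, -0.002, -1.0]] tooly yaw 15.2 q [-0.075  0.524 -0.563  1.463  0.285  1.237 -0.406] F [-0.5 -0.3 -0.8]
```

```bash
python3 -m creep '9.18 0 .1 4.5 0 0 0; 9.18 0 .1 9 0 0 0; 7 0 .1 12 0 0 0; 5 0 .1 13.9 0 0 0; 5 0 .1 13.9 0 0 0' 15
python3 -c "
from h import *
go(np.array([.607,.2223,.119]))"
```

```text
clock: 2.65
position: [0.6065, 0.2188, 0.1195]
ee_rot: [-1.914, -2.49, 0.004]
force: [-0.8, -0.3, 0.7]
width: 0.723
gripper_force: 0.0
pos [0.6065 0.2188 0.1195] shift cm [0.33 0.14 0.05]
tool axes [[-0.257, 0.966, -0.002], [0.966, 0.257, -0.001], [-0.001, -0.002, -1.0]] tooly yaw 14.9 q [-0.095  0.646 -0.519  1.623  0.37   0.974 -0.478] F [-0.8 -0.3  0.7]
```

```bash
python3 -m creep '3.4 0 0 0 0 0 0; 3.4 0 0 0 0 0 0; 3.4 0 0 0 0 0 0'
python3 -c "
from h import *
go(np.array([.607,.2223,.119]))"
```

```text
clock: 3.02
position: [0.6075, 0.2204, 0.1214]
ee_rot: [1.913, 2.491, 0.002]
force: [0.2, -0.4, -0.3]
width: 0.405
gripper_force: 0.0
pos [0.6075 0.2204 0.1214] shift cm [0.2  0.   0.24]
tool axes [[-0.258, 0.966, 0.001], [0.966, 0.258, 0.0], [0.0, 0.001, -1.0]] tooly yaw 15.0 q [-0.096  0.645 -0.52   1.621  0.37   0.974 -0.478] F [ 0.2 -0.4 -0.3]
```

```bash
python3 -m creep '2.5 .15 0 .1 0 0 0; 2 .15 0 .1 0 0 0; 2 .15 0 .1 0 0 0; 2 .15 0 .1 0 0 0' 30
python3 -c "
from h import *
go(np.array([.607,.2223,.119]))"
```

```text
clock: 3.52
position: [0.6069, 0.2218, 0.1197]
ee_rot: [1.913, 2.492, 0.001]
force: [0.4, 0.4, 3.4]
width: 0.298
gripper_force: 30.0
pos [0.6069 0.2218 0.1197] shift cm [0.05 0.03 0.07]
tool axes [[-0.258, 0.966, 0.0], [0.966, 0.258, 0.0], [0.0, 0.001, -1.0]] tooly yaw 15.0 q [-0.099  0.647 -0.519  1.622  0.37   0.972 -0.481] F [0.4 0.4 3.4]
```

```bash
python3 -m creep '2 0 0 0 0 0 4; 2 0 0 0 0 0 8; 2 0 0 0 0 0 12; 2 0 0 0 0 0 16; 2 0 0 0 0 0 20'
python3 -c "
from h import *
go(np.array([.607,.2223,.119]));s=telemetry.observe();print(s['ft_torque'].round(3),s['joint_efforts'].round(3))"
```

```text
clock: 4.15
position: [0.6063, 0.2214, 0.1197]
ee_rot: [-2.319, -2.119, 0.001]
force: [-1.4, -1.2, 4.2]
width: 0.299
gripper_force: 30.0
pos [0.6063 0.2214 0.1197] shift cm [0.1  0.06 0.07]
tool axes [[0.09, 0.996, -0.001], [0.996, -0.09, -0.001], [-0.001, -0.001, -1.0]] tooly yaw -5.2 q [-0.153  0.629 -0.431  1.628  0.306  0.954 -0.78 ] F [-1.4 -1.2  4.2]
[-0.228  0.433  0.08 ] [  0.399 -71.56   -8.053 -26.751   0.224  -0.758   0.912]
```

```bash
for i in 1; do python3 -m creep '2 0 0 0 0 0 0; 2 0 0 0 0 0 0'; done
python3 -c "
from h import *
s=telemetry.observe();print(s['ft_torque'].round(3),s['joint_efforts'].round(3))"
python3 -m creep '2 0 0 0 0 0 3; 2 0 0 0 0 0 6'
python3 - <<'E'
from h import *
import cv2
s=telemetry.observe();print(s['ft_torque'].round(3),s['joint_efforts'].round(3))
cv2.imwrite("pics/w2.png",cv2.resize(vision.get_image("wrist")[60:320,180:460,::-1],None,fx=2,fy=2))
t=vision.get_image("top")[190:260,140:230,::-1]
E
```

```text
clock: 4.4
position: [0.6065, 0.2216, 0.1196]
ee_rot: [-2.315, -2.124, 0.001]
force: [-1.7, -1.4, 5.9]
width: 0.3
gripper_force: 30.0
[-0.294  0.485  0.071] [-4.7100e-01 -7.1428e+01 -7.5640e+00 -2.6577e+01  6.9000e-02 -8.9000e-01
 -1.8000e-02]
clock: 4.65
position: [0.6065, 0.2214, 0.1196]
ee_rot: [-2.425, -1.997, 0.001]
force: [-3.1, -1.4, 6.0]
width: 0.294
gripper_force: 30.0
[-0.265  0.582  0.09 ] [  0.185 -70.982  -7.375 -26.789   0.227  -1.009   0.668]
```

View pics/w2.png

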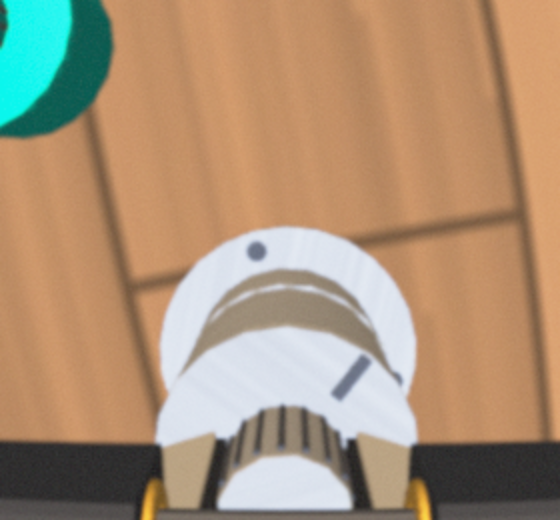

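The mark is at crop (367,358)–(335,398), i.e. full frame (363.5,239)–(347.5,259). It seems to have followed the gripper, so I'll compute its world yaw against the earlier one.

Run:
```python
from h import *
a=watz(363.5,239,.096);b=watz(347.5,259,.096);d=a-b;m=(a+b)/2-[.607,.222,.096]
print("mark now",np.degrees(np.arctan2(d[1],d[0])),np.degrees(np.arctan2(m[1],m[0])),m)
# before, top picture: mark outer at crop(556,90)->(164,212.5)
p=atz("top",164,212.5,.096)-atz("top",176.3,216.9,.095);print("before (top)",np.degrees(np.arctan2(p[1],p[0])))
go(np.array([.607,.222,.118]))
```

```text
mark now 42.23219068155535 45.04351892480784 [0.01895947 0.01898829 0.        ]
before (top) 69.4425193630073
pos [0.6065 0.2215 0.1196] shift cm [0.06 0.04 0.16]
tool axes [[0.192, 0.981, -0.0], [0.981, -0.192, -0.0], [-0.0, -0.0, -1.0]] tooly yaw -11.0 q [-0.169  0.624 -0.406  1.629  0.288  0.948 -0.868] F [-1.8 -2.3  5.7]
```

```bash
python3 -m creep '2 0 0 0 0 0 6; 2 0 0 0 0 0 12; 2 0 0 0 0 0 18; 2 0 0 0 0 0 24; 2 0 0 0 0 0 30'
python3 -m creep '2 0 0 0 0 0 6; 2 0 0 0 0 0 12; 2 0 0 0 0 0 18; 2 0 0 0 0 0 24; 2 0 0 0 0 0 24'
python3 - <<'E'
from h import *
import cv2
go(np.array([.607,.222,.118]))
s=telemetry.observe();print(s['ft_torque'].round(3),s['joint_efforts'].round(3))
cv2.imwrite("pics/w3.png",cv2.resize(vision.get_image("wrist")[60:320,180:460,::-1],None,fx=2,fy=2))
E
```

```text
clock: 5.38
position: [0.6063, 0.2219, 0.1196]
ee_rot: [-2.86, -1.299, 0.001]
force: [-1.3, -1.0, 6.3]
width: 0.296
gripper_force: 30.0
clock: 6.0
position: [0.6062, 0.2227, 0.1196]
ee_rot: [-3.066, -0.681, 0.0]
force: [-1.7, 2.1, 4.8]
width: 0.297
gripper_force: 30.0
pos [0.6062 0.2227 0.1196] shift cm [0.04 0.09 0.16]
tool axes [[0.906, 0.424, -0.0], [0.424, -0.906, 0.001], [0.0, -0.001, -1.0]] tooly yaw -64.9 q [-0.325  0.594 -0.166  1.644  0.116  0.913 -1.667] F [-1.7  2.1  4.8]
[ 0.692  0.657 -0.024] [  1.381 -71.713  -0.267 -26.686   0.857  -0.382  -0.871]
```

View pics/w3.png

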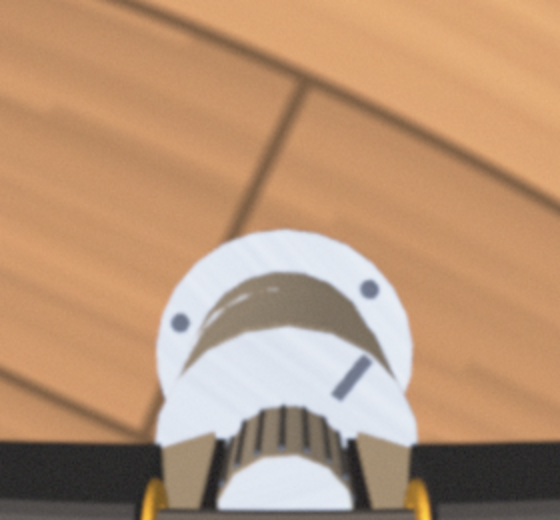

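The mark is still at (367,358)–(335,398) in the crop while the flange screws have moved round. The cap has turned the full 80° without meeting a stop, so this was the free way. Now a gentle lift.

```bash
python3 -m creep '2 0 0 -.3 0 0 0; 2 0 0 -.6 0 0 0; 2 0 0 -1 0 0 0'  && python3 -m creep '2 0 0 -1 0 0 0; 2 0 0 -2 0 0 0;2 0 0 -3 0 0 0'
```

```text
clock: 6.42
position: [0.607, 0.2205, 0.1295]
ee_rot: [3.066, 0.678, -0.0]
force: [-1.2, 0.9, -1.8]
width: 0.3
gripper_force: 29.9
clock: 6.8
position: [0.607, 0.2213, 0.1606]
ee_rot: [3.067, 0.678, 0.001]
force: [-0.3, 0.1, -0.6]
width: 0.296
gripper_force: 29.9
```

```bash
python3 -m creep '2 0 0 -2 0 0 0; 2 0 0 -4.5 0 0 0; 2 0 0 -7 0 0 0; 2 0 0 -8.5 0 0 0; 2 0 0 -9 0 0 0' && python3 -m creep '2 0 0 0 0 0 0; 2 0 0 0 0 0 0; 2 0 0 0 0 0 0; 2 0 0 0 0 0 0'
python3 - <<'E'
from h import *
import cv2
cv2.imwrite("pics/s4.png",vision.get_image("scene")[:,:,::-1])
go(np.array([.607,.222,.25]))
E
```

```text
clock: 7.42
position: [0.607, 0.2217, 0.2506]
ee_rot: [-3.067, -0.679, -0.002]
force: [-0.5, 0.9, -1.1]
width: 0.3
gripper_force: 29.9
clock: 7.92
position: [0.6065, 0.2215, 0.2491]
ee_rot: [3.067, 0.679, -0.001]
force: [0.3, 0.4, -1.2]
width: 0.297
gripper_force: 29.9
pos [0.6066 0.2215 0.2492] shift cm [ 0.06 -0.02 -0.08]
tool axes [[0.907, 0.422, -0.001], [0.422, -0.907, -0.0], [-0.001, 0.0, -1.0]] tooly yaw -65.0 q [-0.319  0.476 -0.172  1.5    0.085  1.174 -1.641] F [-0.7 -0.7 -0.5]
```

View pics/s4.png

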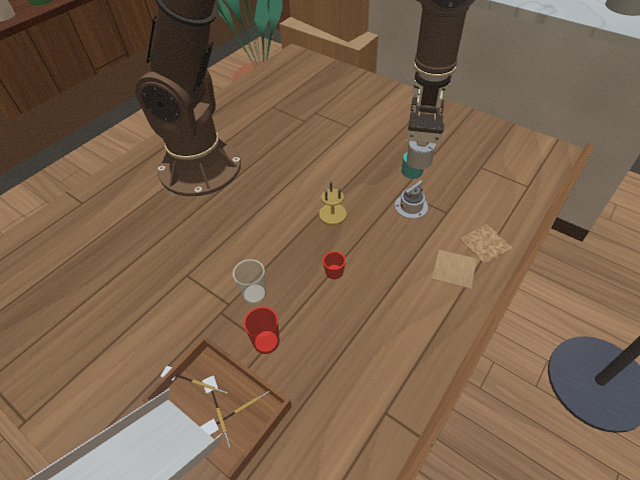

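The cap is held upright at (421,155) above the bared sharpener at (411,203), and the other objects stand where they were.

```bash
python3 -c "
from cell import job
print(job.sign_off())"
```

```text
the job is handed in; nothing more can be done
None
```

The cap is off and held upright and steady about 80 mm above the neck; it turned freely about 80° on the first try (clockwise from above), and the tumbler, dart stand and tip pot were not moved.

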